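Pulse the spice grinder on the bar shelf: fit its bayonet lid and hold it half-turned

TASK

Fit the lid on the spice grinder: line its two lugs up with the two gaps in the collar, lower it until its rim sits fully home, then twist it clockwise (seen from above) against the spring to the yellow pulse mark, half-way to the red lock mark, and hold it there. Never twist on to the red mark, where it clicks and locks running. Finish while still gripping the lid at the yellow mark, and leave the two glasses, the jigger and the dish where they stand.

Things in the scene. Friction and masses are not known exactly. Their poses are not given: they have to be found in the camera images.
- lid_grip (a point): Centre of the bar grip of the grinder's loose black plastic lid, which stands upright on its plug on the shelf at the start. z up out of the lid, x along the bar. Bar 60 long (x), 22 wide (y), 28 high: its top is 14 above this point. Take it across the 22 width. Below it a round flange, 84 in diameter, 5 thick, its top 14 below this point. White lines on bar and flange point along x.
- lid_rim (a point): Centre of the underside of the lid's flange, on the lid's axis, 19 below lid_grip; same axes. Below it is a solid round plug, 64 in diameter and 22 deep, tapering to 54 over its lowest 8.
- lid: The lid as a whole, about 140 g; origin at the centre of the plug's foot, 41 below lid_grip, same axes. Two equal lugs stand out from the plug at +x and -x, under the ends of the bar: tips 38 from the axis, 16 wide, 9 to 15 above the foot. The lid works the same turned by half a turn.
- grinder_mouth (a point): Centre of the grinder's open mouth, level with the top of its dark collar, 125 above the shelf; z up. White round body up to 107 wide, held fast on a suction foot. The lip is 5 thick, 68 inside (2 clearance round the plug), 100 outside. It has two 40 degree gaps for the lugs, at this frame's +x and -x (5 degrees to spare either way). Fully home the flange rests on the lip: lid_rim meets this point.
- gap (a point): Middle of one of the two gaps in the lip, at +x of grinder_mouth, 37 from its centre, with a white mark outside it on the collar; same axes as grinder_mouth. To enter, the lid's x lies along this x, either way round. Seated, the lid turns clockwise from above only (6 degrees of play the other way), its lugs running under the lip with 2 of play in height.
- pulse_mark (a point): Middle of one of the two yellow pulse marks on the collar, just outside the flange, 46 from the grinder's axis and 35 degrees clockwise from the gap at +x (the other is opposite). The marks span 27 to 43 degrees. The lid's white lines, along its x, point at the marks.
- lock_mark (a point): Middle of one of the two red lock marks on the collar, 46 from the axis and 70 degrees clockwise from the gap at +x. From about 53 degrees two sprung rollers add resistance, at 70 they click into the lugs, at 77 is a stop.
- switch (a joint): Sprung twist switch inside the collar, rad. 0 at rest; a seated lid turns 6 degrees (0.1 rad) freely, then its lugs push the switch, so it reads the lid's clockwise turn less about 0.1: 0.5 at the middle of the yellow mark, 1.1 at the red one. The spring pushes back with 0.03 N m at the start, 0.055 N m at the yellow mark, and turns a released lid back.
- glass1_mid (a point): Bystander: a tulip-shaped nosing glass, 65 in diameter at the bulb and 115 tall, standing; this point is on its axis half-way up.
- glass2_mid (a point): Bystander: the other, identical nosing glass; this point is on its axis half-way up.
- jigger_mid (a point): Bystander: a stainless double-cone jigger, 43 in diameter and 79 tall, standing; this point is on its axis half-way up.
- dish: Bystander: a small terracotta dish with three nutmegs in it, 88 in diameter and 24 tall; origin at the centre of its underside.
Things that resemble listed ones, but are neither listed nor needed, are in the scene too. What is meant by the lid is not brown, green or orange, and is the larger of those in its own colour.

How it is judged:
By the outcome, as a careful person would: the job done as asked, in the order asked, and still so for the second after the job is handed in, while the arm keeps its last pose, push and grip.
It also fails if it takes over 48 s, if anything falls off the work surface, if the arm or the gripper's body presses on something with over 40 N, if the wrist force passes 120 N, or if a joint passes its speed limit or range.

ROBOT

A 6-joint arm with a two-finger parallel gripper is mounted at the origin on the work surface. World frame = base frame: x ahead of the robot, y to its left, z up, the work surface at z = 0. Lengths are in m, angles in rad, forces in N, time in s.
With the tool pointing down it reaches from about 0.4 to 0.825 m from the base axis. Payload 7 kg.
Tool frame: the origin (TCP) lies midway between the tips of the shut fingers; the grasp point (between the pads) lies 19 mm behind it; y points along the fingers, z is the direction in which the jaws open and shut, and the axes are right-handed (so a half turn about y gives the same grasp; the last joint's range is limited). The gripper opens to 88 mm and grips with 3 to 60 N. Pads are 19 mm wide; open, the fingers measure 130 mm over their backs; the gripper's body (78 mm by 193 mm) begins 47 mm behind the grasp point.
Start: joints at [1.57, 0.359, 0.012, 0, -1.224, -0.288], TCP at [0.192, 0.647, 0.227] pointing down, gripper open.
Joint ranges: [-3.07, 3.07], [-1.43, 2.12], [-1.02, 1.25], [-3.03, 1.67], [-3.05, -0], [-3.03, 3.03]. Speed limits (rad/s): [2.39, 2.39, 3.01, 3.14, 3.14, 3.14].

INTERFACE

Orientations are given as a rotation vector (axis times angle).
In Python, from station import get_state, camera, camera_params, hand_in, recognise gives the robot as it stands. The module is installed in compiled form; this text tells all that it offers.
- The arm moves only by the tool apply_moves, never from a script. Its argument "rows" is a list that holds one entry, the list of rows, each a list of 7 numbers: the finger opening in cm, from 0 to 8.76, then the shift along the tool's x, y, z in cm, then the turn, a rotation vector about the tool's x, y, z in rad. A call has 1 to 10 rows; each row is the pose to reach, as a shift and turn from the pose commanded when the call began, along the tool's axes at that moment; what a row does not reach only later rows make up. A row lasts 1/10 s, in which the tool goes at most 50 mm and 8.59 degrees, less where a joint would pass 70% of its speed; a pose out of reach is approached as far as the arm can. A call with a gripper value outside its range is refused whole. The fingers move at their own pace and stop on an object; "newtons" is the grip in N (left out, the last holds). Time passes only in rows, so rows that repeat a pose let the fingers close. It gives the time, the measured TCP pose, the force and the opening at its end, in the units of the state.
- get_state(): the state, without advancing time (a new reading comes with each control period).
- camera(name): name is "scene" or "top" or "wrist"; returns the picture (400x640x3 uint8, red, green, blue); there is no depth.
- camera_params(name): a dict with "fov_y" (degrees; the focal length in pixels is half the picture's height over the tangent of half this angle, whatever the lens; pixels are square), "cx", "cy" (the principal point, pixels), "view" (4x4, takes a point from world to camera coordinates); the wrist camera has in their place "T_tool_cam" (4x4, takes a point from camera to tool coordinates, whose origin is the TCP and whose axes are the tool frame's). Camera axes: x right, y down, z forward; pixel columns grow to the right and rows downward; lengths in m; the calibration is good to about 2 mm. A picture is of the moment at which its call begins: read the wrist's pose just before it. camera_params takes no time and is no camera call.
- hand_in(): hands the job in, once; it reports no verdict.
Trained networks look in the newest picture that a camera, given by its name, has taken for a name from the list of things; names that differ only in an ending like _2 or _b are one class to them, and where a whole thing is asked for, a point or a joint stands for the part that bears it (a point fixed in the world has none). Each returns a list of dicts, best first, with "score" (0 to 1); they miss things now and then, are a little off and sometimes report something else, mostly with a low value. They report only what shows in the picture. A call takes as long as a camera call. They do not tell look-alikes from the thing itself.
- recognise(query, camera): "xy" ([column, row] in pixels, amid what is visible of it).
The state is a dict: "time": time; "q": joint angles; "qd": joint speeds; "joint_torque": joint torques, N m; "position": TCP position; "orientation": TCP orientation; "contact_force": force on the tool from outside, world axes, zero at the start; "wrist_torque": the same for the moment, N m; "gripper_width": opening from 0.0 (shut) to 1.0 (fully open).
Only numpy, scipy, OpenCV 4.12 (cv2) and the standard library are available. Lean on these libraries where they do the work, as an engineer would, in place of code of your own. Each camera call takes 0.05 s, during which the arm holds its last target.

## Working session

There is one attempt and no reset: what is moved stays moved. The work goes in short steps, Python scripts to look and compute and a tool call to move; the robot and the scene stay as the last step left them, time stands still between calls to the robot, and variables do not carry over. Pictures are saved under pics/ and viewed, and the job is handed in when it is done.

Besides the shell and the picture viewer there is one more tool, called after "Emit:" as name(argument=value, ...), one argument or row to a line, values as JSON. apply_moves: Moves the arm, as the interface text tells. Its arguments: {"type":"object","properties":{"rows":{"type":"array"},"newtons":{"type":"number"}},"required":["rows"]}

```bash
mkdir -p pics; cat > h.py <<'E'
import numpy as np,cv2
from station import *
from scipy.spatial.transform import Rotation as R
def save(n,f):
    im=camera(n); cv2.imwrite('pics/'+f,im[:,:,::-1]); return im
def cam(n,st=None):
    p=camera_params(n); f=200/np.tan(np.radians(p['fov_y']/2))
    if 'view' in p: V=np.array(p['view'])
    else:
        T=np.eye(4);T[:3,:3]=R.from_rotvec(st['orientation']).as_matrix();T[:3,3]=st['position']
        V=np.linalg.inv(T@np.array(p['T_tool_cam']))
    return f,p['cx'],p['cy'],V
def ray(c,uv):
    f,cx,cy,V=c; d=np.array([(uv[0]-cx)/f,(uv[1]-cy)/f,1]); Rt=V[:3,:3].T
    return -Rt@V[:3,3], Rt@d/np.linalg.norm(d)
def tri(rs):
    A=0;b=0
    for o,d in rs:
        P=np.eye(3)-np.outer(d,d);A=A+P;b=b+P@o
    x=np.linalg.solve(A,b); return x,[np.linalg.norm((np.eye(3)-np.outer(d,d))@(x-o)) for o,d in rs]
def atz(c,uv,z):
    o,d=ray(c,uv); return o+d*(z-o[2])/d[2]
def proj(c,X):
    f,cx,cy,V=c; p=V[:3,:3]@np.array(X)+V[:3,3]; return [cx+f*p[0]/p[2],cy+f*p[1]/p[2]]
E
python3 - <<'E'
from h import *
st=get_state();print(st)
for n in['scene','top','wrist']:
    save(n,n+'0.png');print(n,camera_params(n))
    if n!='wrist':
        for q in['lid_grip','lid','grinder_mouth','gap','pulse_mark','lock_mark','glass1_mid','jigger_mid','dish']:
            print(q,[(np.round(r['xy']).tolist(),round(r['score'],2)) for r in recognise(q,n)])
E
```

```text
{'time': 0.0, 'q': array([ 1.57011376e+00,  3.59353192e-01,  1.10528883e-02, -3.57502243e-04,
       -1.22408270e+00, -2.88082507e-01]), 'qd': array([-0.00153706, -0.00147187, -0.0004415 , -0.00105961, -0.00014391,
        0.00098142]), 'joint_torque': array([ 1.37433013e-03, -5.82713664e+01,  2.93049073e+01,  6.99698567e+00,
        6.95427079e-03, -1.62337628e-04]), 'position': array([0.19211426, 0.64657251, 0.22564055]), 'orientation': array([-0.30044705, -2.06461399,  2.06799341]), 'contact_force': array([ 0.46893545,  0.43614415, -0.79013645]), 'wrist_torque': array([-0.00739604,  0.00986807,  0.01314996]), 'gripper_width': 1.0010846759801388}
scene {'fov_y': 51.526749175977216, 'cx': 319.6583076709828, 'cy': 192.86223075639927, 'view': array([[ 0.40707073,  0.91332757, -0.01123263, -0.23824535],
       [ 0.46611018, -0.21829012, -0.85737432, -0.16241795],
       [-0.78551557,  0.34377635, -0.5145708 ,  1.5302546 ],
       [ 0.        ,  0.        ,  0.        ,  1.        ]])}
lid_grip [([309.0, 227.0], 0.94), ([342.0, 195.0], 0.67), ([325.0, 178.0], 0.6), ([364.0, 224.0], 0.54
[... 1061 characters left out ...]
], 0.83)]
gap [([381.0, 204.0], 0.68)]
pulse_mark [([380.0, 208.0], 0.74)]
lock_mark [([379.0, 204.0], 0.61), ([269.0, 235.0], 0.4)]
glass1_mid [([411.0, 135.0], 0.86), ([268.0, 236.0], 0.72)]
jigger_mid [([306.0, 135.0], 0.65)]
dish [([314.0, 256.0], 0.89)]
wrist {'fov_y': 61.41778691981044, 'cx': 324.0105566440196, 'cy': 196.03032174664511, 'T_tool_cam': array([[-5.45121903e-04,  9.52485698e-01,  3.04582827e-01,
        -8.22088259e-02],
       [-4.43729685e-04, -3.04583072e-01,  9.52485672e-01,
        -1.57830913e-01],
       [ 9.99999753e-01,  3.84068360e-04,  5.88681082e-04,
        -2.75618560e-04],
       [ 0.00000000e+00,  0.00000000e+00,  0.00000000e+00,
         1.00000000e+00]])}
```

View pics/scene0.png

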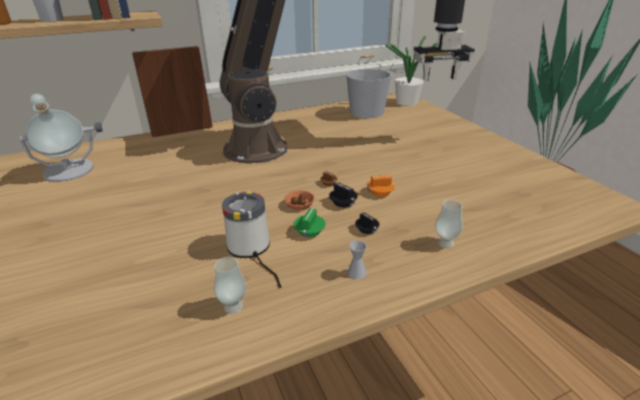

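View pics/top0.png

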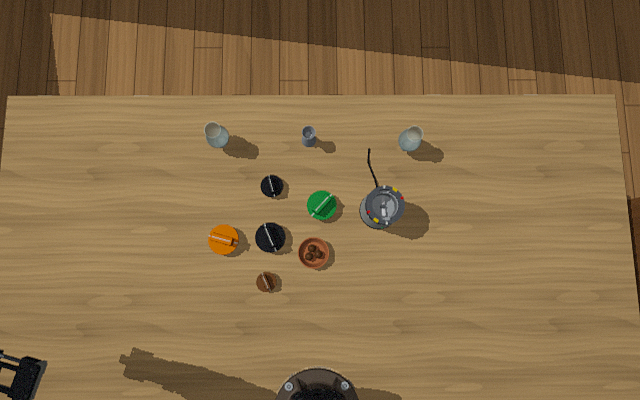

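View pics/wrist0.png

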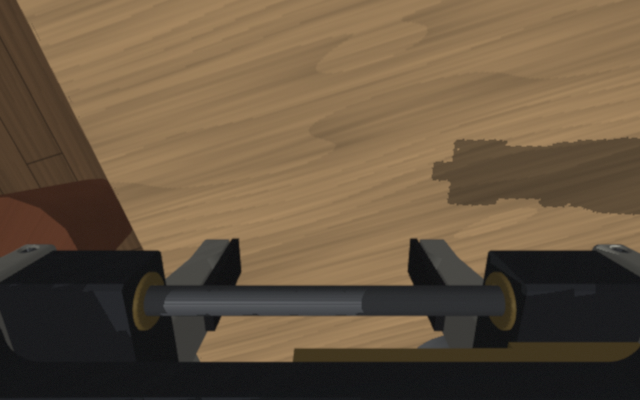

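The large black lid is at top (270,237) and scene (343,195), with the smaller black look-alike at top (271,186). The grinder is at top (384,205) and scene (246,222).

```bash
python3 - <<'E'
from h import *
s=cam('scene');t=cam('top')
for n,a,b in[('lid',(342,192),(270,237)),('mouth',(245,205),(384,205)),('dish',(299,200),(314,254))]:
    print(n,tri([ray(s,a),ray(t,b)]),atz(t,b,0.05),atz(t,b,.125))
print(R.from_rotvec(get_state()['orientation']).as_matrix().round(3))
# jaw direction
c=cv2.resize(cv2.imread('pics/top0.png')[150:270,220:420],None,fx=4,fy=4,interpolation=cv2.INTER_CUBIC);cv2.imwrite('pics/topc.png',c)
E
```

```text
lid (array([0.46771086, 0.12323554, 0.03637844]), [np.float64(0.000324102997422871), np.float64(0.00032410299742279)]) [0.46704962 0.12223237 0.05      ] [0.46269188 0.11506285 0.125     ]
mouth (array([ 0.54351619, -0.17550212,  0.11719546]), [np.float64(0.0015382841250459757), np.float64(0.0015382841250458845)]) [ 0.55185708 -0.18827429  0.05      ] [ 0.54210456 -0.17569182  0.125     ]
dish (array([0.42195184, 0.00569604, 0.01442651]), [np.float64(0.001950493472332941), np.float64(0.0019504934723329503)]) [0.42061286 0.00403116 0.05      ] [0.41920907 0.00438067 0.125     ]
[[-0.959 -0.    -0.285]
 [ 0.285 -0.    -0.959]
 [ 0.    -1.     0.   ]]
```

View pics/topc.png

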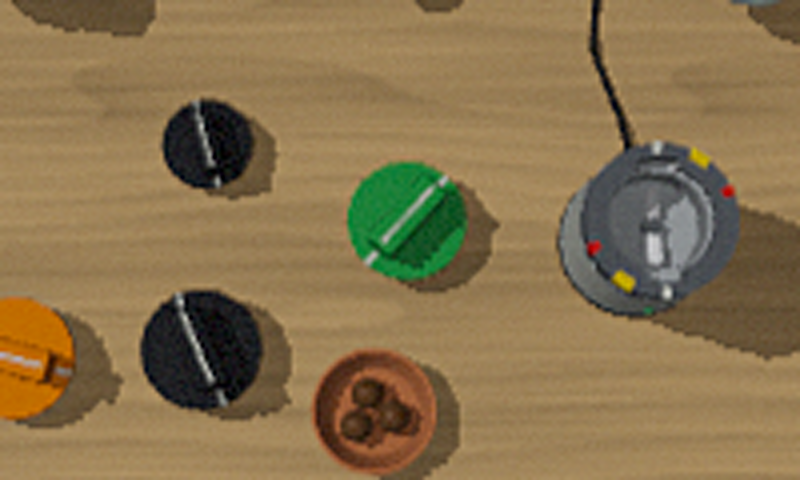

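Emit:
apply_moves(
  rows=[
    [[5,-41.3,2.6,42.5,0,-0.674,0],[5,-41.3,2.6,42.5,0,-0.674,0],[5,-41.3,2.6,42.5,0,-0.674,0],[5,-41.3,2.6,42.5,0,-0.674,0],[5,-41.3,2.6,42.5,0,-0.674,0],[5,-41.3,2.6,42.5,0,-0.674,0],[5,-41.3,2.6,42.5,0,-0.674,0],[5,-41.3,2.6,42.5,0,-0.674,0],[5,-41.3,2.6,42.5,0,-0.674,0],[5,-41.3,2.6,42.5,0,-0.674,0]],
  ],
)

```text
time: 2.05
position: [0.4245, 0.2027, 0.2051]
orientation: [-0.391, 2.01, -2.009]
contact_force: [0.8, 0.6, 0.3]
gripper_width: 0.575
```

```bash
cat >> h.py <<'E'
def to(pos,ang):
    "pos TCP world, ang deg of tool z (jaw) in world; prints move from current measured pose"
    st=get_state();M=R.from_rotvec(st['orientation']).as_matrix()
    a=np.radians(ang);z=np.array([np.cos(a),np.sin(a),0]);y=np.array([0,0,-1.]);T=np.stack([np.cross(y,z),y,z],1)
    print('shift cm',(M.T@(np.array(pos)-st['position'])*100).round(2),'turn',R.from_matrix(M.T@T).as_rotvec().round(4),'now',st['position'].round(4),'jaw',np.degrees(np.arctan2(M[1,2],M[0,2])).round(2),'tilt',M[2].round(4),'t',st['time'])
E
python3 -c "
from h import *
to([.467,.122,.19],-68);print(get_state()['q'])"
```

```text
shift cm [-0.9   1.51  9.08] turn [ 0.0005  0.0019 -0.0013] now [0.4245 0.2027 0.2051] jaw -67.89 tilt [-1.3e-03 -1.0e+00 -5.0e-04] t 2.05
[ 8.65621921e-01  3.20787372e-02 -4.54889837e-01  1.39300865e-04
 -1.08246549e+00  1.09095946e+00]
```

Emit:
apply_moves(
  rows=[
    [[5,-0.9,1.5,5,0,0,0],[5,-0.9,1.5,9.1,0,0,0],[5,-0.9,1.5,9.1,0,0,0],[5,-0.9,1.5,9.1,0,0,0]],
  ],
)

```text
time: 2.45
position: [0.4668, 0.1224, 0.1896]
orientation: [-0.389, 2.012, -2.012]
contact_force: [0.9, 0.2, 0.3]
gripper_width: 0.572
```

```bash
python3 - <<'E'
from h import *
st=get_state();save('wrist','w1.png');c=cam('wrist',st)
import pickle;pickle.dump((c,st),open('w1.pkl','wb'));print(st['position'])
for q in['lid_grip','lid','lid_rim']:
    print(q,[(np.round(r['xy']).tolist(),round(r['score'],2)) for r in recognise(q,'wrist')])
print(proj(c,[.467,.122,.055]))
E
```

```text
[0.46679711 0.12242081 0.18964918]
lid_grip [([386.0, 29.0], 0.92), ([285.0, 263.0], 0.83), ([324.0, 176.0], 0.8), ([198.0, 129.0], 0.75), ([493.0, 143.0], 0.58)]
lid [([286.0, 268.0], 0.9), ([320.0, 176.0], 0.86), ([496.0, 142.0], 0.83), ([194.0, 131.0], 0.8), ([386.0, 29.0], 0.61)]
lid_rim [([319.0, 174.0], 0.87), ([195.0, 131.0], 0.87), ([385.0, 28.0], 0.84), ([286.0, 264.0], 0.8), ([496.0, 144.0], 0.72)]
[np.float64(325.10794697822445), np.float64(184.30924809117545)]
```

View pics/w1.png

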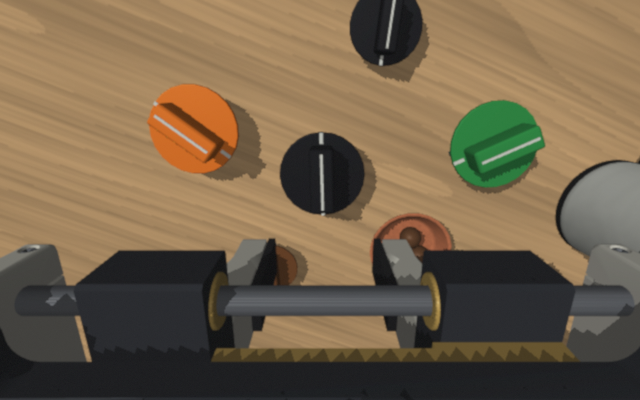

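```bash
python3 - <<'E'
import cv2
c=cv2.resize(cv2.imread('pics/w1.png')[120:230,260:390],None,fx=5,fy=5,interpolation=cv2.INTER_CUBIC);cv2.imwrite('pics/w1c.png',c)
E
```

```text
(no output)
```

View pics/w1c.png

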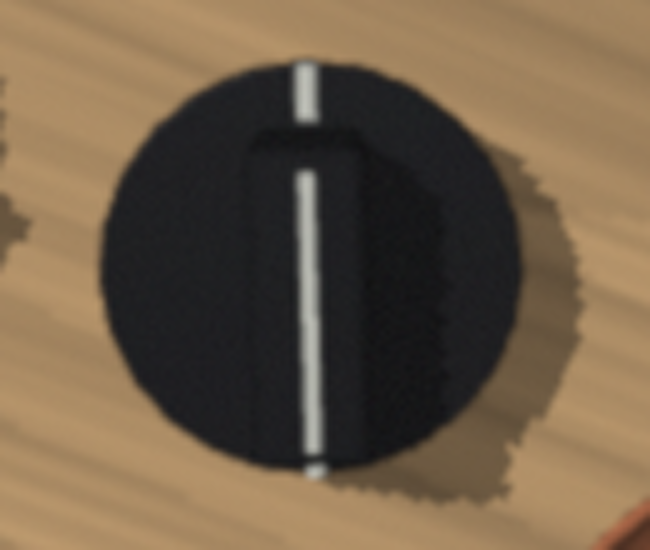

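```bash
python3 - <<'E'
from h import *
import pickle
c,st=pickle.load(open('w1.pkl','rb'))
a=atz(c,(321,154.4),.055);b=atz(c,(322.8,210.6),.055);print(a,b,(a+b)/2,np.linalg.norm(a-b),np.degrees(np.arctan2(*(a-b)[1::-1])))
a=atz(c,(321.1,132.4),.027);b=atz(c,(323.2,215),.027);print(a,b,(a+b)/2,np.linalg.norm(a-b),np.degrees(np.arctan2(*(a-b)[1::-1])))
to([.468,.122,.12],-68)
E
```

```text
[0.49091534 0.1355447  0.055     ] [0.44279516 0.11452667 0.055     ] [0.46685525 0.12503569 0.055     ] 0.052510081999456774 23.594839610180752
[0.50539426 0.14149694 0.027     ] [0.42891771 0.10863284 0.027     ] [0.46715599 0.12506489 0.027     ] 0.08323888080871729 23.254544301053482
shift cm [-0.06  6.99  0.3 ] turn [ 0.0002  0.0029 -0.0005] now [0.4663 0.1245 0.1899] jaw -67.84 tilt [-5.e-04 -1.e+00 -2.e-04] t 2.65
```

Emit:
apply_moves(
  rows=[
    [[5,0,4,0,0,-0.025,0],[5,0,7,0,0,-0.025,0],[5,0,7,0,0,-0.025,0],[5,0,7,0,0,-0.025,0]],
  ],
)

```text
time: 3.05
position: [0.4666, 0.1243, 0.1202]
orientation: [-0.417, 1.994, -1.995]
contact_force: [0.2, 0.2, 0.3]
gripper_width: 0.568
```

```bash
python3 - <<'E'
from h import *
st=get_state();im=save('wrist','w2.png');c=cam('wrist',st);s2=get_state();print(st['position'],s2['position'],st['qd'].round(3))
import pickle;pickle.dump((c,st),open('w2.pkl','wb'))
print([(np.round(r['xy']).tolist(),round(r['score'],2)) for r in recognise('lid_grip','wrist')])
c=cv2.resize(cv2.imread('pics/w2.png')[60:260,200:450],None,fx=3,fy=3,interpolation=cv2.INTER_CUBIC);cv2.imwrite('pics/w2c.png',c)
E
```

```text
[0.46655272 0.12430598 0.12024524] [0.46717833 0.1245855  0.12100853] [-0.005 -0.025  0.028  0.004 -0.001  0.002]
[([414.0, 26.0], 0.93), ([270.0, 321.0], 0.93), ([323.0, 194.0], 0.71), ([540.0, 164.0], 0.71), ([164.0, 134.0], 0.67)]
```

View pics/w2c.png

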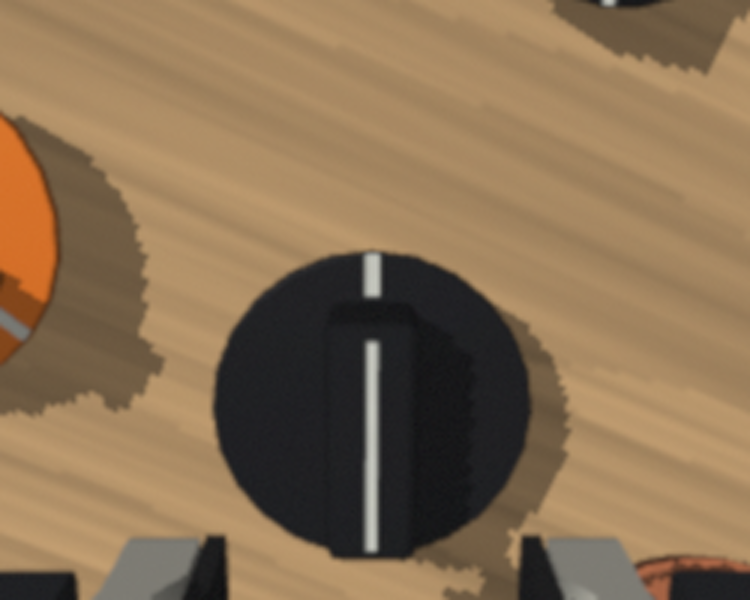

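```bash
python3 - <<'E'
from h import *
import pickle
c1,_=pickle.load(open('w1.pkl','rb'));c,st=pickle.load(open('w2.pkl','rb'))
p=tri([ray(c1,(321,154.4)),ray(c,(323.8,174))]);q=tri([ray(c1,(322.8,210.6)),ray(c,(323.7,243.7))]);print(p,q,(p[0]+q[0])/2)
a=atz(c,(323.8,174),.055);b=atz(c,(323.7,243.7),.055);print((a+b)/2,np.linalg.norm(a-b),np.degrees(np.arctan2(*(a-b)[1::-1])))
a=atz(c,(324.2,144.3),.027);print(a,a-.042*np.array([np.cos(.408),np.sin(.408),0]))
to(list(((atz(c,(323.8,174),.055)+b)/2)[:2])+[.031],-66.5)
# where does lid lie wrt tool
E
```

```text
(array([0.49072138, 0.13551199, 0.05403085]), [np.float64(3.418633254692083e-05), np.float64(3.418633254684599e-05)]) (array([0.44178086, 0.11417379, 0.05210505]), [np.float64(3.9830517971689794e-05), np.float64(3.983051797178158e-05)]) [0.46625112 0.12484289 0.05306795]
[0.46698289 0.12520143 0.055     ] 0.05222888963524278 23.55063627161848
[0.50551314 0.14170489 0.027     ] [0.46696066 0.12504037 0.027     ]
shift cm [ 0.04  9.03 -0.07] turn [ 0.0001  0.0014 -0.0025] now [0.4674 0.1246 0.1213] jaw -66.42 tilt [-2.5e-03 -1.0e+00 -1.0e-04] t 3.15
```

Emit:
apply_moves(
  rows=[
    [[5,0,4,-0.05,0,0,0],[5,0,8,-0.05,0,0,0],[5,0,8.5,-0.05,0,0,0],[5,0,8.9,-0.05,0,0,0],[1.5,0,8.9,-0.05,0,0,0],[1.5,0,8.9,-0.05,0,0,0],[1.5,0,8.9,-0.05,0,0,0],[1.5,0,8.9,-0.05,0,0,0],[1.5,0,8.9,-0.05,0,0,0]],
  ],
  newtons=35,
)

```text
time: 4.05
position: [0.4667, 0.1243, 0.0315]
orientation: [-0.414, 1.995, -1.994]
contact_force: [-1.4, 0.2, 5.8]
gripper_width: 0.25
```

Emit:
apply_moves(
  rows=[
    [[1.5,0,-3,0,0,0,0],[1.5,0,-8,0,0,0,0],[1.5,0,-13,0,0,0,0],[1.5,0,-18,0,0,0,0],[1.5,0,-20,0,0,0,0],[1.5,0,-20,0,0,0,0]],
  ],
)

```text
time: 4.65
position: [0.4677, 0.1248, 0.2344]
orientation: [-0.408, 1.995, -1.99]
contact_force: [-0.7, 0.6, -3.1]
gripper_width: 0.246
```

```bash
python3 - <<'E'
from h import *
print(get_state()['contact_force'],get_state()['gripper_width'])
to([.45,-.155,.23],-85)
E
```

```text
[-0.72892953  0.63024115 -3.09421841] 0.24623515204918134
shift cm [12.79  0.32 24.95] turn [ 0.0023  0.3232 -0.0065] now [0.4677 0.1248 0.2344] jaw -66.48 tilt [-0.0068 -1.     -0.0012] t 4.65
```

Emit:
apply_moves(
  rows=[
    [[1.5,2,0,4,0,0.1,0],[1.5,4,0,8,0,0.2,0],[1.5,6.5,0,12.5,0,0.323,0],[1.5,8.5,0,16.5,0,0.323,0],[1.5,10.5,0,20.5,0,0.323,0],[1.5,12,0,23.5,0,0.323,0],[1.5,12.8,0,25,0,0.323,0],[1.5,12.8,0,25,0,0.323,0],[1.5,12.8,0,25,0,0.323,0],[1.5,12.8,0,25,0,0.323,0]],
  ],
)

```text
time: 5.65
position: [0.4482, -0.1558, 0.2299]
orientation: [-0.097, 2.178, -2.177]
contact_force: [-0.0, 0.1, -1.7]
gripper_width: 0.248
```

```bash
python3 - <<'E'
from h import *
st=get_state();im=save('wrist','w3.png');c=cam('wrist',st);print(st['position'],st['qd'].round(3))
import pickle;pickle.dump((c,st),open('w3.pkl','wb'))
for q in['grinder_mouth','gap','pulse_mark','lid_grip']:print(q,[(np.round(r['xy']).tolist(),round(r['score'],2)) for r in recognise(q,'wrist')])
to([.45,-.2,.20],-85)
E
```

```text
[ 0.44824419 -0.1557504   0.22994203] [ 0.011 -0.005  0.006  0.002 -0.004  0.003]
grinder_mouth [([366.0, 69.0], 0.94)]
gap [([364.0, 71.0], 0.78)]
pulse_mark [([368.0, 68.0], 0.94)]
lid_grip [([193.0, 49.0], 0.85), ([77.0, 223.0], 0.75), ([323.0, 223.0], 0.72), ([57.0, 7.0], 0.55)]
shift cm [0.26 3.06 4.42] turn [ 0.0001  0.0011 -0.0001] now [ 0.4487 -0.1557  0.2306] jaw -84.94 tilt [-1.e-04 -1.e+00 -1.e-04] t 5.9
```

View pics/w3.png

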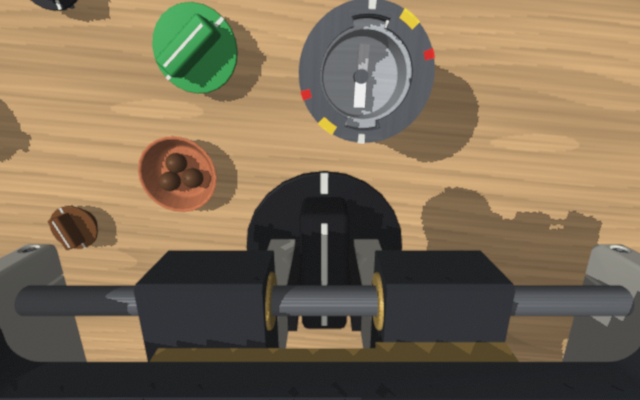

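Mouth centre ≈ (366,69); white gap marks at (372,3) and (361,138). Lid held straight. Taking a second view.

Emit:
apply_moves(
  rows=[
    [[1.5,-1.7,0,3.5,0,0,0],[1.5,-2.2,0,6,0,0,0],[1.5,-2.2,0,6,0,0,0],[1.5,-2.2,0,6,0,0,0]],
  ],
)

```text
time: 6.3
position: [0.4756, -0.2142, 0.2302]
orientation: [-0.095, 2.178, -2.177]
contact_force: [0.1, -0.1, -1.5]
gripper_width: 0.247
```

```bash
python3 - <<'E'
from h import *
st=get_state();im=save('wrist','w4.png');c=cam('wrist',st);print(st['position'],st['qd'].round(3))
import pickle;pickle.dump((c,st),open('w4.pkl','wb'))
for q in['grinder_mouth','gap']:print(q,[(np.round(r['xy']).tolist(),round(r['score'],2)) for r in recognise(q,'wrist')])
a=cv2.imread('pics/w3.png')[0:150,280:460];b=cv2.imread('pics/w4.png')[0:190,200:400]
cv2.imwrite('pics/w3c.png',cv2.resize(a,None,fx=4,fy=4,interpolation=2))
cv2.imwrite('pics/w4c.png',cv2.resize(b,None,fx=3,fy=3,interpolation=2))
E
```

```text
[ 0.47560506 -0.21418934  0.23021704] [ 0.019 -0.017 -0.012 -0.002  0.    -0.004]
grinder_mouth [([285.0, 100.0], 0.65)]
gap [([285.0, 100.0], 0.89)]
```

View pics/w3c.png

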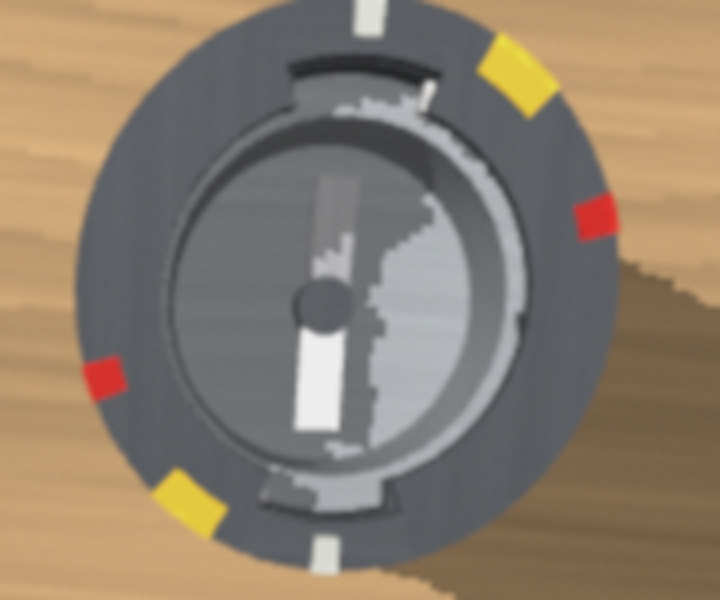

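View pics/w4c.png

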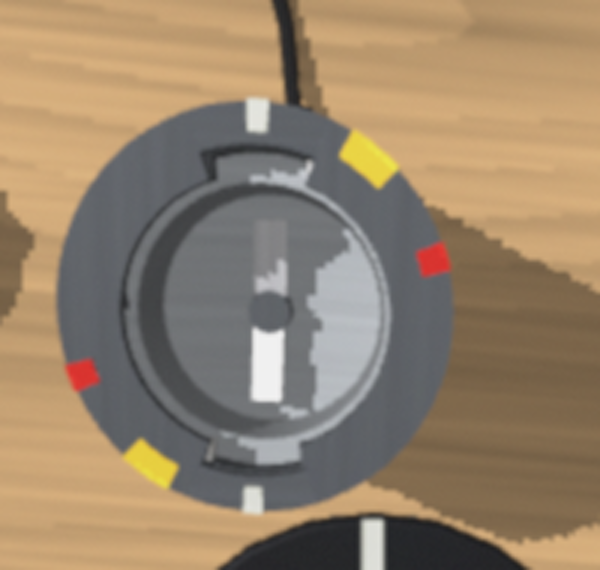

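View pics/w4.png

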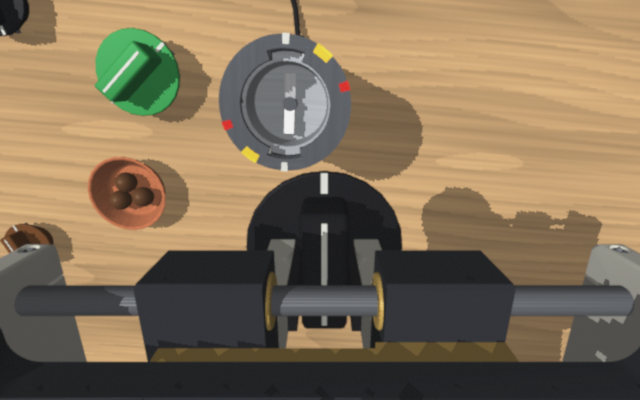

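```bash
python3 - <<'E'
from h import *
import pickle
from scipy.optimize import least_squares
c3,_=pickle.load(open('w3.pkl','rb'));c4,_=pickle.load(open('w4.pkl','rb'))
A={'w2':(325,555),'y1':(519,75),'y2':(190,503),'r1':(597,217),'r2':(105,378)}
B={'w1':(257,115),'w2':(253,500),'y1':(369,158),'y2':(152,463),'r1':(434,259),'r2':(83,375)}
A={k:(280+v[0]/4-.4,v[1]/4-.4) for k,v in A.items()};B={k:(200+v[0]/3-.3,v[1]/3-.3) for k,v in B.items()}
P={k:tri([ray(c3,A[k]),ray(c4,B[k])]) for k in A}
for k in P:print(k,P[k][0].round(4),np.round(P[k][1],4))
off={'w1':0,'w2':180,'y1':-35,'y2':145,'r1':-70,'r2':110}
def model(p,k):
    a=p[3]+np.radians(off[k]);r=p[4] if k[0]=='w' else p[5]; return [p[0]+r*np.cos(a),p[1]+r*np.sin(a),p[2]]
def res(p,u):
    return [e for c,S in u for k in S for e in (np.array(proj(c,model(p,k)))-S[k])]
for u in([(c3,A),(c4,B)],):
    s=least_squares(res,[.543,-.175,.125,.08,.046,.046],args=(u,));print(s.x,np.degrees(s.x[3]),np.abs(s.fun).max())
for u in([(c3,A)],[(c4,B)]):
    s=least_squares(lambda p:res(np.r_[p[:2],.125,p[2:]],u),[.543,-.175,.08,.046,.046]);print(s.x,np.degrees(s.x[2]),np.abs(s.fun).max())
E
```

```text
w2 [ 0.4956 -0.18    0.1246] [0.0001 0.0001]
y1 [ 0.582  -0.2036  0.1247] [0.0001 0.0001]
y2 [ 0.5032 -0.1529  0.1243] [0.0001 0.0001]
r1 [ 0.5604 -0.2216  0.1242] [0. 0.]
r2 [ 0.5247 -0.1351  0.1253] [0.0001 0.0001]
[ 0.54254839 -0.17821676  0.12473617  0.04041291  0.04680896  0.0468207 ] 2.3154889325829813 0.3227350472223094
[ 0.54259862 -0.17818189  0.03879407  0.04687166  0.04672864] 2.222736494022264 0.15349532626301254
[ 0.5425277  -0.17826053  0.04182136  0.04674631  0.0468239 ] 2.396187338035708 0.2652465693005581
```

```bash
python3 - <<'E'
from h import *
a=cv2.imread('pics/w4.png')[160:340,235:415]
cv2.imwrite('pics/w4d.png',cv2.resize(a,None,fx=3.3333,fy=3.3333,interpolation=2))
E
```

```text
(no output)
```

View pics/w4d.png

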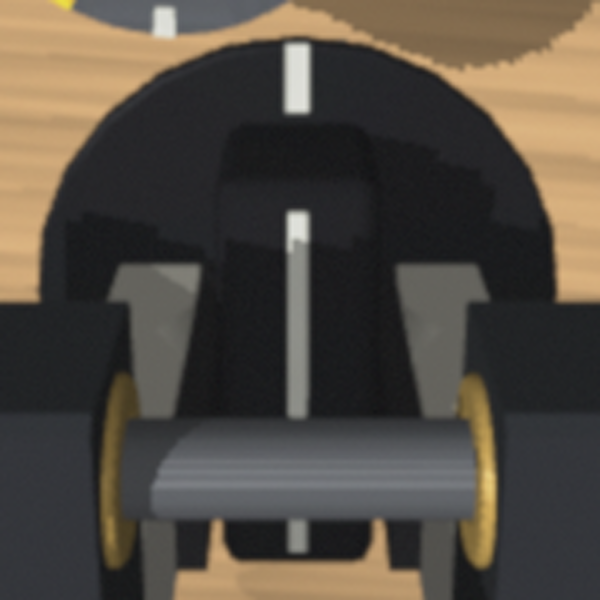

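```bash
python3 - <<'E'
from h import *
p=camera_params('wrist');f,cx,cy=200/np.tan(np.radians(p['fov_y']/2)),p['cx'],p['cy'];T=np.array(p['T_tool_cam'])
def at(uv,y):
    d=T[:3,:3]@[(uv[0]-cx)/f,(uv[1]-cy)/f,1];o=T[:3,3];return o+d*(y-o[1])/d[1]
for yf in(0.,.003,.006):
    a=at((323.9,172.3),yf);b=at((323.9,223),yf-.028);c=at((323.9,325.3),yf-.028)
    print(yf,'flangecentre x',a[0]+.042,'bar centre',(b+c)[0]/2,'len',c[0]-b[0],'z',a[2],b[2])
to([.543,-.178,.18],2.3-90)
E
```

```text
0.0 flangecentre x -0.00184303389595529 bar centre -0.003609099232718918 len 0.05087008668974488 z -0.0004320402691259277 -0.0004157590524144091
0.003 flangecentre x -0.0011113624009459547 bar centre -0.001789947034994386 len 0.05204554069938353 z -0.0004327543181675872 -0.00041625088721093233
0.006 flangecentre x -0.0003796909059366124 bar centre 2.920516273013929e-05 len 0.05322099470902217 z -0.00043346836720924663 -0.00041674272200745556
shift cm [-7.03  5.07 -2.95] turn [ 0.0002  0.0477 -0.0001] now [ 0.4755 -0.2135  0.2307] jaw -84.97 tilt [-2.e-04 -1.e+00 -2.e-04] t 6.45
```

Emit:
apply_moves(
  rows=[
    [[1.5,-4,1.5,-1.6,0,0.0477,0],[1.5,-6,3,-2.5,0,0.0477,0],[1.5,-6.9,4,-2.9,0,0.0477,0],[1.5,-6.9,4,-2.9,0,0.0477,0],[1.5,-6.9,4,-2.9,0,0.0477,0]],
  ],
)

```text
time: 6.95
position: [0.5414, -0.179, 0.1908]
orientation: [-0.045, 2.201, -2.201]
contact_force: [-0.3, -0.4, -1.2]
gripper_width: 0.251
```

```bash
python3 - <<'E'
from h import *
save('wrist','w5.png');save('scene','s5.png')
b=[]
for i in range(3):
    camera('top');b.append(get_state()['position'])
print(np.mean(b,0),np.std(b,0));print(get_state()['contact_force'],get_state()['wrist_torque'])
to([.5418,-.1786,.160],2.3-90)
a=cv2.imread('pics/s5.png')[120:280,160:340]
cv2.imwrite('pics/s5c.png',cv2.resize(a,None,fx=3.3333,fy=3.3333,interpolation=2))
E
```

```text
[ 0.5417121  -0.17960177  0.19160053] [3.99231231e-05 2.34712560e-05 5.29889647e-05]
[ 0.34599813 -0.27359679 -1.80806792] [-0.03413803 -0.00034128  0.00910147]
shift cm [-0.    3.15 -0.1 ] turn [-0.0001 -0.0011 -0.0014] now [ 0.5418 -0.1796  0.1915] jaw -87.76 tilt [-1.4e-03 -1.0e+00  1.0e-04] t 7.2
```

View pics/w5.png

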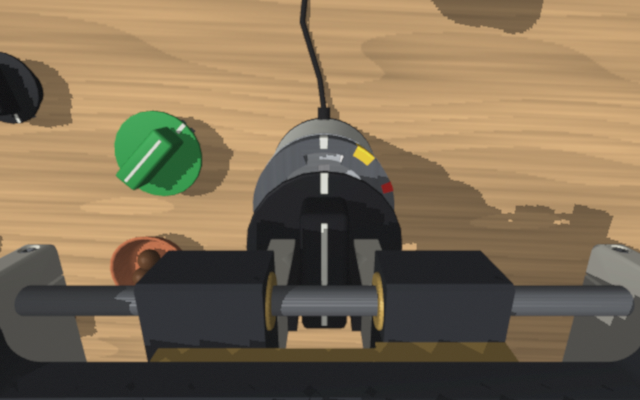

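View pics/s5c.png

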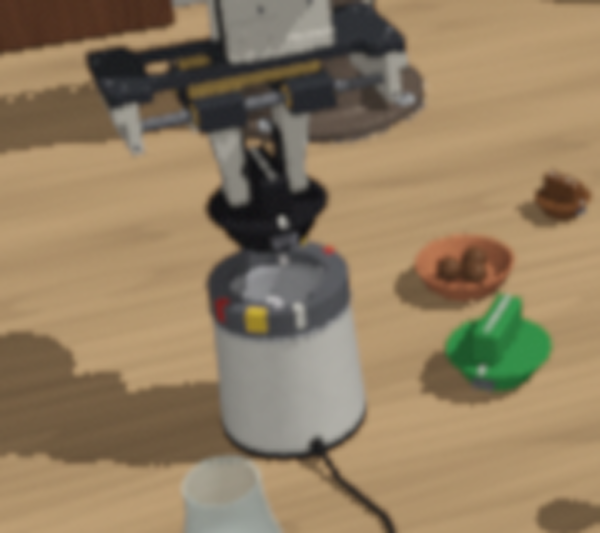

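Emit:
apply_moves(
  rows=[
    [[1.5,0,2,-0.1,0,0,0],[1.5,0,3.2,-0.1,0,0,0],[1.5,0,3.8,-0.1,0,0,0],[1.5,0,4.2,-0.1,0,0,0]],
  ],
)

```text
time: 7.6
position: [0.5416, -0.1785, 0.1482]
orientation: [-0.044, 2.202, -2.202]
contact_force: [-0.4, -0.3, -1.5]
gripper_width: 0.249
```

```bash
python3 - <<'E'
from h import *
s=get_state();print(s['contact_force'],s['wrist_torque'])
to([.5418,-.1786,.134],2.3-90)
E
```

```text
[-0.36295097 -0.26161784 -1.52251194] [ 0.00924102 -0.00675486 -0.03428651]
shift cm [-0.02  1.42  0.01] turn [-0.0001 -0.0008  0.0008] now [ 0.5416 -0.1785  0.1482] jaw -87.74 tilt [ 8.e-04 -1.e+00  1.e-04] t 7.6
```

Emit:
apply_moves(
  rows=[
    [[1.5,0,0.5,0,0,0,0],[1.5,0,0.9,0,0,0,0],[1.5,0,1.1,0,0,0,0],[1.5,0,1.2,0,0,0,0]],
  ],
)

```text
time: 8.0
position: [0.5419, -0.1783, 0.1366]
orientation: [-0.044, 2.201, -2.202]
contact_force: [0.9, 0.3, -1.5]
gripper_width: 0.246
```

Emit:
apply_moves(
  rows=[
    [[1.5,0,0.1,0,0,0,0],[1.5,0,0.2,0,0,0,0],[1.5,0,0.2,0,0,0,0]],
  ],
)

```text
time: 8.3
position: [0.5419, -0.1783, 0.1347]
orientation: [-0.043, 2.201, -2.201]
contact_force: [0.1, -0.5, -2.9]
gripper_width: 0.25
```

Emit:
apply_moves(
  rows=[
    [[1.5,0,0.1,0,0,0,0],[1.5,0,0.1,0,0,0,0]],
  ],
)

```text
time: 8.5
position: [0.542, -0.1783, 0.1345]
orientation: [-0.043, 2.201, -2.201]
contact_force: [-2.0, 1.1, 3.9]
gripper_width: 0.252
```

Emit:
apply_moves(
  rows=[
    [[1.5,0,0.1,0,0,0,0],[1.5,0,0.1,0,0,0,0]],
  ],
)

```text
time: 8.7
position: [0.542, -0.1783, 0.1345]
orientation: [-0.043, 2.2, -2.201]
contact_force: [-5.5, 3.0, 13.0]
gripper_width: 0.253
```

```bash
python3 - <<'E'
from h import *
s=get_state();print(s['contact_force'],s['wrist_torque'],s['position'])
save('scene','s6.png');save('wrist','w6.png')
a=cv2.imread('pics/s6.png')[150:280,180:310]
b=cv2.imread('pics/w6.png')[100:340,235:415]
cv2.imwrite('pics/c6.png',np.hstack([cv2.resize(a,(480,480),interpolation=2),cv2.resize(b,(360,480),interpolation=2)])[:,:800])
E
```

```text
[-5.52936151  3.02153331 12.95595478] [ 1.15844882  2.00162178 -0.08893277] [ 0.5420244  -0.17829809  0.13448943]
```

View pics/c6.png

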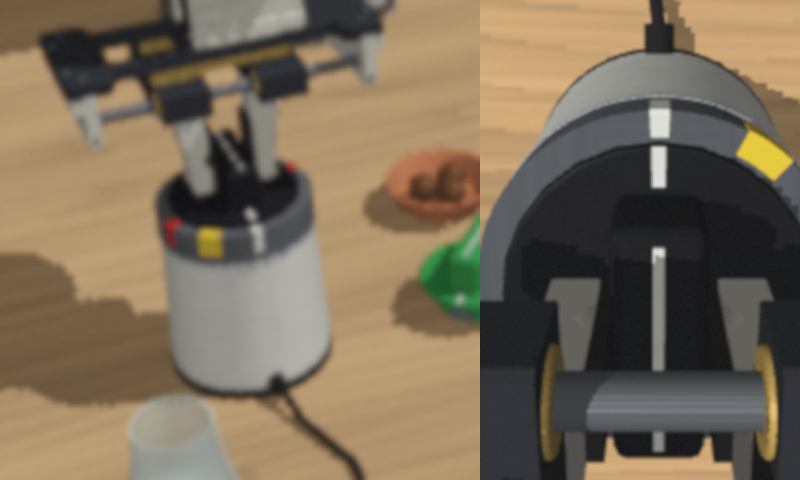

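Lid rests flush at the height expected (TCP z 0.1345 with 13 N back), lines aligned with the gap mark. Easing the push and twisting.

Emit:
apply_moves(
  rows=[
    [[1.5,0,-0.1,0,0,0,0],[1.5,0,-0.1,0,0,0.07,0],[1.5,0,-0.1,-0.01,0,0.14,0],[1.5,0,-0.1,-0.02,0,0.21,0],[1.5,0,-0.1,-0.02,0,0.28,0],[1.5,0,-0.1,-0.03,0,0.35,0],[1.5,0,-0.1,-0.03,0,0.42,0],[1.5,0,-0.1,-0.04,0,0.48,0],[1.5,0,-0.1,-0.04,0,0.53,0],[1.5,0,-0.1,-0.04,0,0.53,0]],
  ],
)

```text
time: 9.8
position: [0.5427, -0.1782, 0.1345]
orientation: [-0.49, -1.947, 1.948]
contact_force: [0.4, -1.1, 5.4]
gripper_width: 0.245
```

```bash
python3 - <<'E'
from h import *
s=get_state();print(s['contact_force'],s['wrist_torque'])
to([.5418,-.1786,.134],2.3-90-35)
save('scene','s7.png');save('wrist','w7.png');save('top','t7.png')
a=cv2.imread('pics/s7.png')[150:280,180:310]
b=cv2.imread('pics/w7.png')[100:340,235:415]
cv2.imwrite('pics/c7.png',np.hstack([cv2.resize(a,(440,480),interpolation=2),cv2.resize(b,(360,480),interpolation=2)]))
E
```

```text
[ 0.42247557 -1.11571435  5.41243592] [-0.29492692  0.14233358 -0.05085756]
shift cm [0.06 0.05 0.08] turn [ 0.0003  0.08   -0.0019] now [ 0.5427 -0.1782  0.1345] jaw -118.12 tilt [-1.9e-03 -1.0e+00 -2.0e-04] t 9.8
```

View pics/c7.png

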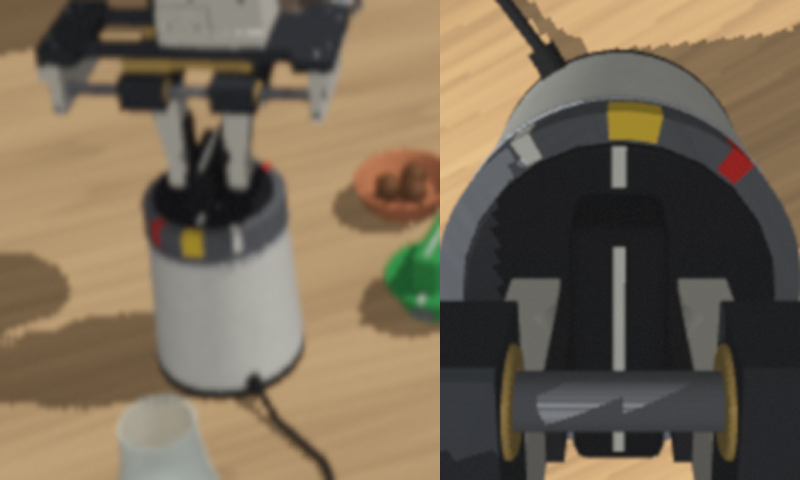

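Emit:
apply_moves(
  rows=[
    [[1.5,0,0,0,0,0.04,0],[1.5,0,0,0,0,0.08,0],[1.5,0,0,0,0,0.08,0],[1.5,0,0,0,0,0.08,0],[1.5,0,0,0,0,0.08,0]],
  ],
)

```text
time: 10.45
position: [0.5427, -0.1781, 0.1345]
orientation: [-0.557, -1.9, 1.9]
contact_force: [0.3, -1.2, 5.8]
gripper_width: 0.25
```

```bash
python3 - <<'E'
from h import *
s=get_state();print(s['contact_force'],s['wrist_torque'],s['gripper_width'])
to([.5418,-.1786,.134],2.3-90-35)
save('scene','s8.png');save('wrist','w8.png');save('top','t8.png')
a=cv2.imread('pics/t8.png')[110:290,190:440]
b=cv2.imread('pics/w8.png')[100:340,235:415]
cv2.imwrite('pics/c8.png',np.hstack([cv2.resize(a,(440,480),interpolation=2),cv2.resize(b,(360,480),interpolation=2)]))
E
```

```text
[ 0.2936721  -1.15686458  5.77519929] [-0.21538452  0.07404162 -0.07537245] 0.2502995730089862
shift cm [0.05 0.05 0.09] turn [ 0.0005  0.0021 -0.0018] now [ 0.5427 -0.1781  0.1345] jaw -122.58 tilt [-1.8e-03 -1.0e+00 -5.0e-04] t 10.45
```

View pics/c8.png

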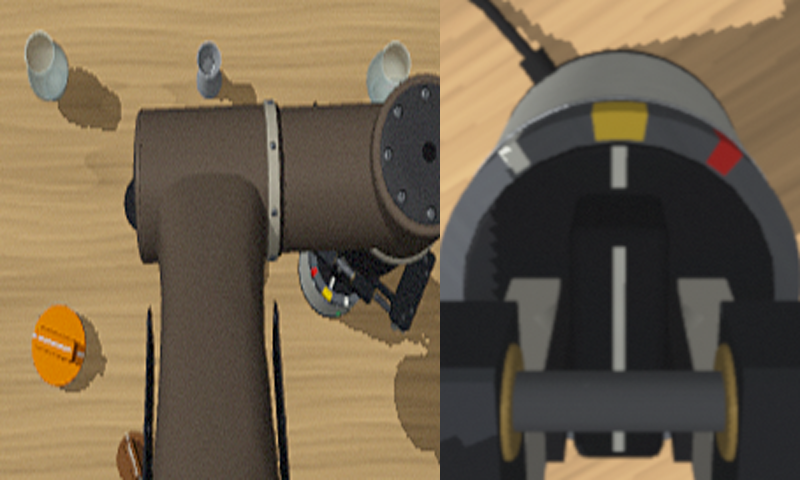

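View pics/s8.png

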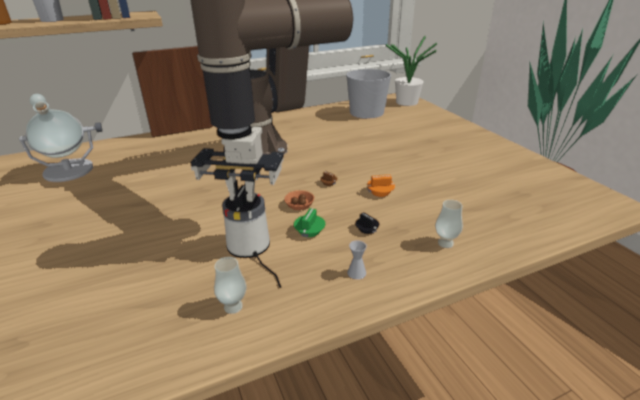

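The lid's white line points at the middle of the yellow mark (619 against 620 in the crop). The rim is flush, the grip is holding, and the bystanders are where they were. Handing in.

```bash
python3 -c "
from station import *
print(hand_in())"
```

```text
the job is handed in; nothing more can be done
None
```

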